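# Latch the griddle guard gate

## Task

Close the little sheet-metal guard gate in front of the griddle and latch it: raise the latch bar (it has an upright thumb tab), swing the gate in against its spring until the raised bar has passed over the striker, let the bar down into the catch and let go, so that the latch alone holds the gate shut. The catch is easily damaged and not always clamped in the same spot, so feel for its backstop gently and never ram or force it; leave everything else on the bench where it stands.

Things in the scene. Friction and masses are not known exactly. Their poses are not given: they have to be found in the camera images.
- guard: Fixed steel hinge post, 22 mm square, 160 mm tall, with a fixed sheet-metal wing (110 mm long, 134 mm high) on the side away from the gate. Origin on the vertical hinge axis of the gate, at bench height. x points through the gateway to the griddle, y along the shut gate from hinge to catch, z up.
- gate (a joint): Gate hinge (rad). 0 = leaf along the guard's y; positive = open, anticlockwise from above, towards the guard's -x. Limits -0.26, 1.1. A spring (0.6 N m/rad, slack at 0.75 rad) with 0.09 N m friction lets it stand open at 0.6 to 0.9 and pushes it open from shut, 2 to 4 N at the tab. Latched it is at -0.19 to 0.19, depending on where the catch is clamped.
- gate_hinge (a point): Point on the hinge axis at bench height, turning with the gate leaf (framed sheet metal, 10 mm thick, 202 mm long from the axis, 14 to 132 mm above the bench). x is the leaf's normal (to the griddle when shut), y along the leaf away from the hinge, z up. The latch bar's pivot is at (-14, 60, 115) mm in this frame, its axis along x.
- latch (a joint): Latch bar angle (rad): 0 = level, down on its peg; positive = free end raised; limit 0.26. A dark steel bar, 8 mm thick, 18 mm high, 0.15 to 0.23 kg, on the leaf's robot-side face; it falls by its weight. It runs from 20 mm behind the pivot to 205 mm beyond it, 63 mm past the leaf's end. It clears the striker at 0.14 or more; at no angle does it clear the backstop.
- tab (a point): Point in mid thickness of the bar's upright thumb tab, 18 mm below its top: 110 mm out from the pivot along the bar and 52 mm up, so 167 mm above the bench with the bar level. Tab: 24 mm along the bar, 10 mm thick along the pivot axis, standing 61 mm above the bar. Axes: x = pivot axis and leaf normal, y along the bar, z up the tab.
- catch_post: Fixed post, 88 mm tall, for the bar's free end, at (-14, 240, 0) mm in the guard's frame, same axes, origin on the bench. The catch is clamped on top, up to 43 mm either way along the bar's arc, so its slot fits the bar at some gate angle from -0.18 to 0.18; where is not reported and must be felt or seen. It is rigid steel: over 11 N on it or the post does damage, so close in at about 15 mm/s.
- catch_head (a point): Point on the post's top plate, 88 mm above the bench, axes as the post's; it does not move with the catch. The catch above it is 20 mm wide (y). Along x from the robot side: square striker block 16 mm thick, top 124 mm above the bench; slot 12 mm wide, floor at 96 mm (underside of the level bar: 106 mm); backstop 12 mm thick, top at 172 mm.
- mug_a: A white enamel mug, a bystander to be left alone. Origin at the centre of its underside.
- mug_b: A white enamel mug, a bystander to be left alone. Origin at the centre of its underside.
- jug: A yellow plastic jug, a bystander to be left alone. Origin at the centre of its underside.
- bowls: A tier of aluminium bowls, a bystander to be left alone. Origin at the centre of its underside.
- spoon: A bamboo spoon, a bystander to be left alone. Origin at the centre of its underside.

How it is judged:
By the outcome, as a careful person would: the job done as asked, in the order asked, and still so for the second after the job is handed in, with the robot touching nothing.
It also fails if it takes over 45 s, if anything falls off the work surface, if the arm or the gripper's body presses on something with over 40 N, if the wrist force passes 120 N, or if a joint passes its speed limit or range.

## Robot

A 6-joint arm with a two-finger parallel gripper is mounted at the origin on the work surface. World frame = base frame: x ahead of the robot, y to its left, z up, the work surface at z = 0. Lengths are in m, angles in rad, forces in N, time in s.
With the tool pointing down it reaches from about 0.275 to 1 m from the base axis. Payload 8.4 kg.
Tool frame: the origin (TCP) lies on the centre line of the jaws, within the pads' length; the fingertips stand 17 mm ahead of it and the grasp point (between the pads) lies 2 mm behind it (bot.tcp_to_tips is the y of the fingertips in the tool frame, in m); y points along the fingers, z is the direction in which the jaws open and shut, and the axes are right-handed (so a half turn about y gives the same grasp; the last joint's range is limited). The gripper opens to 85 mm and grips with 20 to 120 N. Pads are 22 mm wide; open, the fingers measure 114 mm over their backs; the gripper's body (76 mm by 85 mm) begins 54 mm behind the grasp point. The pads swing forward as they close: fully open they stand 13 mm farther back than shut.
Start: joints at [-1.287, 0.353, 1.633, -0, 1.155, -0.002], TCP at [0.176, -0.6, 0.248] pointing down, gripper open.
Joint ranges: [-2.63, 2.63], [-0.92, 2.1], [0.06, 2.66], [-1.3, 4.44], [0, 2.69], [-3.02, 3.02]. Speed limits (rad/s): [2.22, 2.22, 2.79, 3.14, 3.14, 3.14].

## Interface

Orientations are given as a unit quaternion [x, y, z, w].
In Python, from workcell import bot, hand, kinematics, get_obs, vision, hand_in gives the robot as it stands. The module is installed in compiled form; this text tells all that it offers. Calls block until the motion is done:
- bot.reach(position, orientation): joint-space move of the TCP to a pose.
- bot.servo_line(position, ori=None, velocity=0.15): straight line of the TCP; ori=None keeps the orientation; velocity is the mean speed in m/s.
- bot.goto_joints(angles): joint-space move.
- hand.move_gripper(opening, strength=None): finger opening in m; strength is the grip in N (None keeps the last); returns when the fingers have stopped.
- bot.dwell(seconds).
- kinematics.solve_ik(position, orientation): joint angles nearest the present ones, or None.
- get_obs(): the state.
- vision.read_camera(name): name is "scene" or "top" or "wrist"; returns a dict with "frame" (420x560x3 uint8, red, green, blue), "intrinsics" (3x3 intrinsics, pixels), "dist" ([k1, k2, p1, p2, k3] as OpenCV has them; the pictures are not rectified), "view" (4x4, takes a point from world to camera coordinates). Camera axes: x right, y down, z forward; pixel columns grow to the right and rows downward; lengths in m; the calibration is good to about 2 mm. A picture is of the moment at which its call begins. There is no depth.
A pose or a line that the arm cannot do raises bot.IKError and nothing moves.
- hand_in(): hands the job in, once; it reports no verdict.
The state is a dict: "time_s": time; "joint_pos": joint angles; "joint_vel": joint speeds; "joint_efforts": joint torques, N m; "position": TCP position; "orientation": TCP orientation; "wrist_force": force on the tool from outside, world axes, zero at the start; "ft_torque": the same for the moment, N m; "gripper_width": finger opening in m.
Only numpy, scipy, OpenCV 4.12 (cv2) and the standard library are available. Lean on these libraries where they do the work, as an engineer would, in place of code of your own. Each camera call takes 0.05 s, during which the arm holds its last target.

## Working session

There is one attempt and no reset: what is moved stays moved. The work goes in short steps, each a Python script; the robot and the scene stay as the last script left them, time stands still between calls to the robot, and variables do not carry over. Pictures are saved under pics/ and viewed, and the job is handed in when it is done.

```bash
mkdir -p pics; cat > h.py <<'E'
import numpy as np, cv2
from workcell import bot, hand, kinematics, get_obs, vision, hand_in
def cam(name,tag):
    r=vision.read_camera(name)
    cv2.imwrite(f'pics/{tag}.png',r['frame'][:,:,::-1])
    np.savez(f'pics/{tag}.npz',K=r['intrinsics'],d=r['dist'],V=r['view'],f=r['frame'])
    return r
def load(tag): return np.load(f'pics/{tag}.npz')
def proj(c,P):
    V=np.array(c['V']);P=np.atleast_2d(np.array(P,float))
    p,_=cv2.projectPoints(P,cv2.Rodrigues(V[:3,:3])[0],V[:3,3],np.array(c['K']),np.array(c['d']))
    return p[:,0]
def onz(c,uv,z):
    V=np.array(c['V']);n=cv2.undistortPoints(np.array(uv,float).reshape(-1,1,2),np.array(c['K']),np.array(c['d']))[:,0]
    R=V[:3,:3];C=-R.T@V[:3,3];D=np.c_[n,np.ones(len(n))]@R
    return C+D*((z-C[2])/D[:,2])[:,None]
E
python3 - <<'E'
from h import *
for n in ('scene','top','wrist'):
    r=cam(n,n+'0'); V=np.array(r['view']); print(n,-V[:3,:3].T@V[:3,3],V[2,:3])
o=get_obs();print(o)
E
```

```text
scene [0.93129396 0.56506559 1.22464605] [-0.3078008  -0.43387486 -0.84676518]
top [0.31574686 0.01618615 1.50573603] [ 0.17175201 -0.01070644 -0.98508204]
wrist [ 0.25294181 -0.57707068  0.37267751] [-0.30236032 -0.08769589 -0.94915103]
{'time_s': 0.15, 'joint_pos': array([-1.28739727e+00,  3.53511787e-01,  1.63395462e+00, -8.43343490e-06,
        1.15515086e+00, -2.41078190e-03]), 'joint_vel': array([ 0.00018168, -0.00083221, -0.00260654,  0.0003705 ,  0.00141137,
       -0.00124882]), 'joint_efforts': array([ 1.13203332e-03, -6.05635071e+01, -3.42339849e+01, -3.56568599e-06,
        6.07431590e-03,  9.94939597e-06]), 'position': array([ 0.17610898, -0.5993354 ,  0.24772363]), 'orientation': array([-0.10076006,  0.7002569 , -0.69954029,  0.10065321]), 'wrist_force': array([-0.20265972, -0.59882363,  0.30865082]), 'ft_torque': array([-0.02668075, -0.00892163, -0.01097027]), 'gripper_width': 0.08564789433821299}
```

View pics/scene0.png

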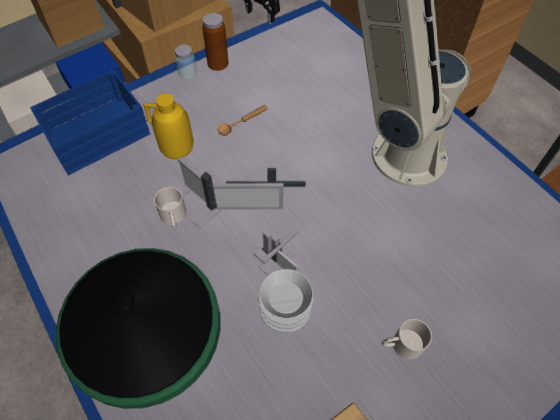

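View pics/top0.png

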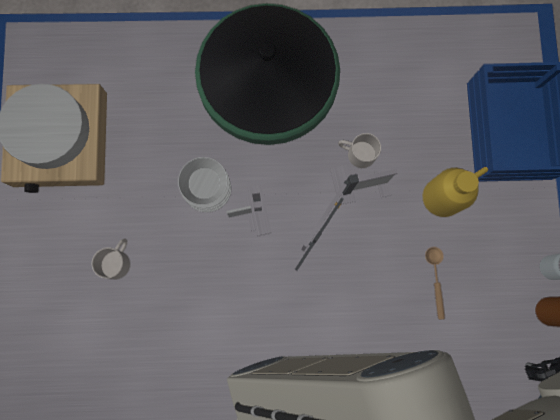

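The top view has +x up and +y left. The hinge post is at about (350,184), the open leaf and bar run to (297,268), the catch is near (255,200), and the bowls at (205,183) are close behind the catch. I'll enlarge both views.

```bash
python3 - <<'E'
from h import *
f=cv2.imread('pics/top0.png')[150:290,220:410]; cv2.imwrite('pics/t0c.png',cv2.resize(f,None,fx=4,fy=4,interpolation=cv2.INTER_CUBIC))
f=cv2.imread('pics/scene0.png')[150:290,170:330]; cv2.imwrite('pics/s0c.png',cv2.resize(f,None,fx=4.2,fy=4.2,interpolation=cv2.INTER_CUBIC))
E
```

```text
(no output)
```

View pics/t0c.png

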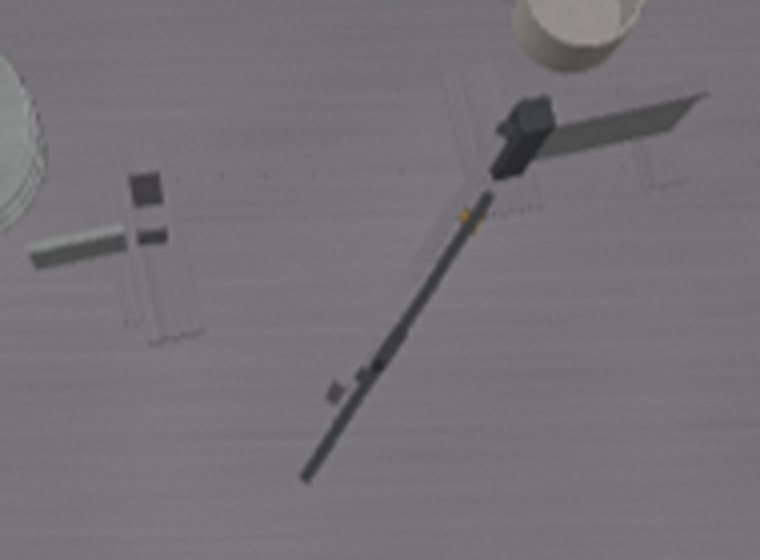

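View pics/s0c.png

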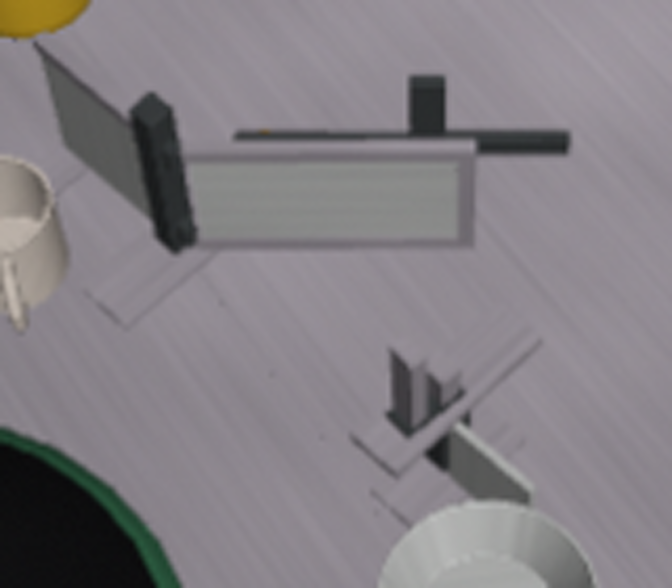

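```bash
cat > fit.py <<'E'
from h import *
from scipy.optimize import least_squares
def Rz(a): return np.array([[np.cos(a),-np.sin(a),0],[np.sin(a),np.cos(a),0],[0,0,1]])
def pts(p):
    x,y,psi,q,th=p
    G=lambda v:np.array([x,y,0])+Rz(psi)@np.array(v)
    L=lambda v:G(Rz(q)@np.array(v)); C=lambda v:G(Rz(th)@np.array(v))
    return dict(post=G([0,0,.16]),barend=L([-.014,.265,.115]),barst=L([-.014,.04,.124]),tabtop=L([-.014,.17,.185]),
      bs=C([-.002,.24,.172]),st=C([-.028,.24,.124]),leafc=L([0,.202,.132]))
E
cat > f1.py <<'E'
from fit import *
T=lambda u,v:(220+u/4,150+v/4)
S=lambda u,v:(170+u/4.2,150+v/4.2)
obs=[('top0','post',T(534,113)),('top0','barend',T(306,478)),('top0','barst',T(488,193)),('top0','tabtop',T(335,392)),('top0','bs',T(146,189)),('top0','st',T(153,237)),
('scene0','post',S(152,103)),('scene0','tabtop',S(427,77)),('scene0','barend',S(569,142)),('scene0','leafc',S(475,143))]
cs={k:dict(load(k)) for k in('top0','scene0')}
def res(p):
    P=pts(p); return np.concatenate([proj(cs[c],P[n])[0]-np.array(uv)+.5*0 for c,n,uv in obs])
for psi0 in (0,):
    s=least_squares(res,[.55,-.1,psi0,.7,0],loss='soft_l1'); print(s.x,s.cost); 
    for o,r in zip(obs,res(s.x).reshape(-1,2)): print(o[:2],r.round(1))
    for k,v in pts(s.x).items(): print(k,v.round(4))
np.save('fit.npy',s.x)
E
python3 f1.py
```

```text
[ 0.62517116 -0.18298141  0.14375255  0.80175952  0.00913819] 35.34569308179876
('top0', 'post') [-5.3  2.4]
('top0', 'barend') [-2.   0.4]
('top0', 'barst') [0.5 0.6]
('top0', 'tabtop') [ 13.2 -11.6]
('top0', 'bs') [ 0.  -0.7]
('top0', 'st') [0.6 0.5]
('scene0', 'post') [2.8 2.8]
('scene0', 'tabtop') [-0.6 -0.1]
('scene0', 'barend') [-0.6 -0.1]
('scene0', 'leafc') [-0.5 -0.1]
post [ 0.6252 -0.183   0.16  ]
barend [ 0.4021 -0.0392  0.115 ]
barst [ 0.5845 -0.1709  0.124 ]
tabtop [ 0.4791 -0.0948  0.185 ]
bs [0.5866 0.0539 0.172 ]
st [0.5609 0.05   0.124 ]
leafc [ 0.4614 -0.0647  0.132 ]
```

The patch at crop (335,392) isn't the tab. The tab top is the widening in the bar at about (391,347). The post is offset from the hinge axis, so I'm dropping it and refitting.

```bash
sed -i "s/T(335,392)/T(391,347)/; s/('top0','post',T(534,113)),//; s/('scene0','post',S(152,103)),//" f1.py; python3 f1.py
python3 - <<'E'
from fit import *
p=np.load('fit.npy');x,y,psi,q,th=p
c=dict(load('scene0'));img=cv2.imread('pics/scene0.png');im2=cv2.imread('pics/top0.png')
img=cv2.resize(img[150:290,170:330],None,fx=4.2,fy=4.2);im2=cv2.resize(im2[150:290,220:410],None,fx=4,fy=4)
def box(R,lo,hi):
    return [np.array([x,y,0])+Rz(psi)@Rz(R)@np.array([ [lo,hi][i][0],[lo,hi][j][1],[lo,hi][k][2]]) for i in(0,1) for j in(0,1) for k in(0,1)]
for R,lo,hi in [(q,(-.005,0,.014),(.005,.202,.132)),(q,(-.018,.04,.106),(-.010,.265,.124)),(q,(-.019,.158,.124),(-.009,.182,.185)),
   (th,(-.036,.23,.088),(-.02,.25,.124)),(th,(-.008,.23,.088),(.004,.25,.172))]:
    B=box(R,lo,hi)
    for cn,im,o,s in(('scene0',img,(170,150),4.2),('top0',im2,(220,150),4)):
        u=((proj(dict(load(cn)),B)-o)*s+s/2).astype(int)
        for a in range(8):
            for b in(1,2,4):
                if not a&b: cv2.line(im,tuple(map(int,u[a])),tuple(map(int,u[a|b])),(0,0,255),1)
cv2.imwrite('pics/so.png',img);cv2.imwrite('pics/to.png',im2)
E
```

```text
[ 0.62607043 -0.18161616  0.15130656  0.80664442  0.00684409] 2.3422975681511566
('top0', 'barend') [-1.4  0.7]
('top0', 'barst') [0.1 0.4]
('top0', 'tabtop') [-0.6 -0.2]
('top0', 'bs') [-0.4 -0.6]
('top0', 'st') [0.2 0.6]
('scene0', 'tabtop') [-0.6 -0.3]
('scene0', 'barend') [-0.7 -0.6]
('scene0', 'leafc') [-0.4 -0.3]
post [ 0.6261 -0.1816  0.16  ]
barend [ 0.4012 -0.0406  0.115 ]
barst [ 0.5853 -0.1701  0.124 ]
tabtop [ 0.479  -0.0953  0.185 ]
bs [0.5863 0.0551 0.172 ]
st [0.5606 0.051  0.124 ]
leafc [ 0.4608 -0.0654  0.132 ]
```

View pics/so.png

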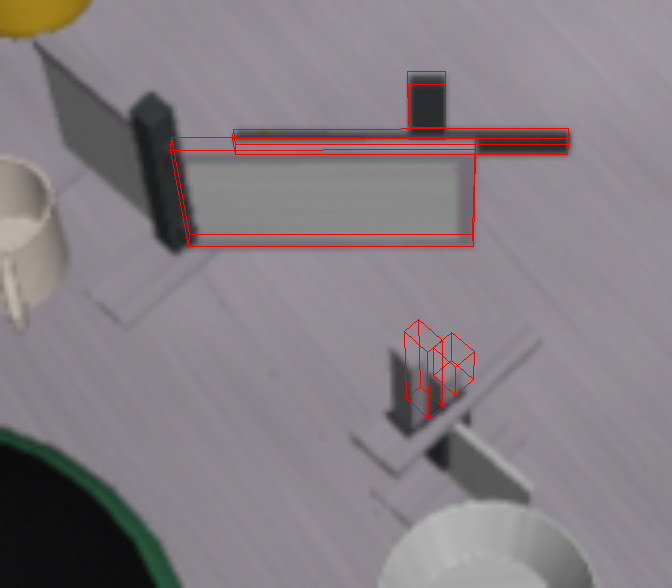

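View pics/to.png

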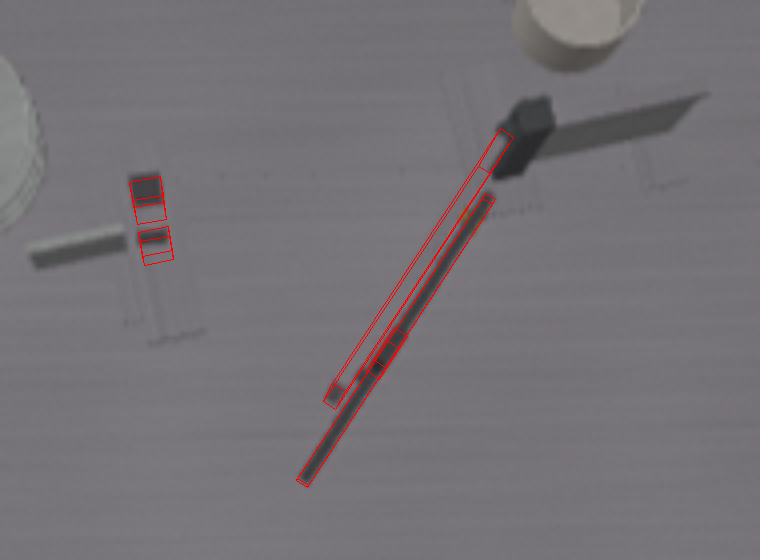

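```bash
python3 - <<'E'
from h import *
a=cv2.imread('pics/top0.png')[185:240,225:275]; b=cv2.imread('pics/scene0.png')[225:280,250:305]
cv2.imwrite('pics/cc.png',np.hstack([cv2.resize(cv2.convertScaleAbs(a,alpha=1.5),(400,440),interpolation=cv2.INTER_CUBIC),cv2.resize(cv2.convertScaleAbs(b,alpha=1.5),(400,400),interpolation=cv2.INTER_CUBIC)[:400].copy() if 0 else cv2.copyMakeBorder(cv2.resize(cv2.convertScaleAbs(b,alpha=1.5),(400,400),interpolation=cv2.INTER_CUBIC),0,40,0,0,cv2.BORDER_CONSTANT)]))
E
```

```text
(no output)
```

View pics/cc.png

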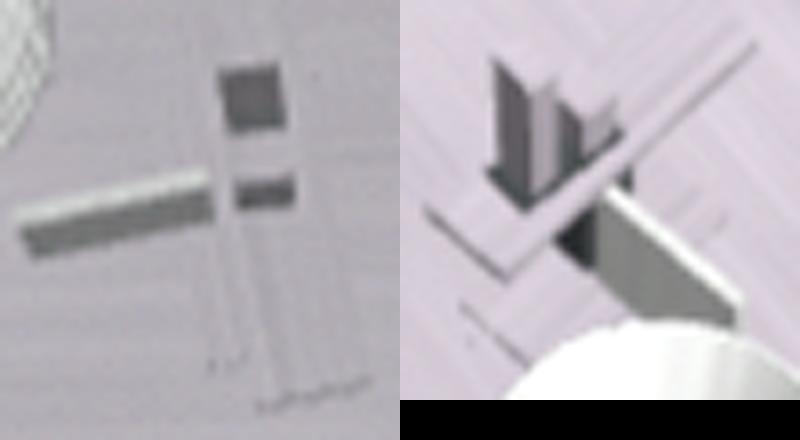

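```bash
cat > f2.py <<'E'
from fit import *
T=lambda u,v:(220+(u-2)/4,150+(v-2)/4)
S=lambda u,v:(170+(u-2)/4.2,150+(v-2)/4.2)
T2=lambda u,v:(225+(u-4)/8,185+(v-4)/8)
S2=lambda u,v:(250+(u-403.6)/7.2727,225+(v-3.6)/7.2727)
def pt2(p):
    P=pts(p[:5]);x,y,psi,q,th=p[:5];dy=p[5]
    C=lambda v:np.array([x,y,0])+Rz(psi+th)@np.array(v)
    P.update(bf=C([-.008,.24,.172]),bfb=C([-.008,.24,.096]),sf=C([-.036,.24,.124]),sfb=C([-.036,.24,.088]),
     bc1=C([.004,.25,.172]),bc2=C([.004,.23,.172]),bc3=C([.004,.25,.088]))
    return P
obs=[('top0','barend',T(306,478)),('top0','barst',T(488,193)),('top0','tabtop',T(391,347)),
('scene0','tabtop',S(427,79)),('scene0','barend',S(569,142)),('scene0','leafc',S(475,145)),
('top0','bf',T2(250,68)),('top0','bfb',T2(257,130)),('top0','sf',T2(265,182)),('top0','sfb',T2(267,207)),
('scene0','bc1',S2(527,84)),('scene0','bc2',S2(493,58)),('scene0','bc3',S2(527,210))]
cs={k:dict(load(k)) for k in('top0','scene0')}
def res(p):
    P=pt2(p); return np.concatenate([proj(cs[c],P[n])[0]-np.array(uv) for c,n,uv in obs]+[[p[4]*.01,p[5]*0]])
s=least_squares(res,[.62,-.18,.15,.8,0,0],loss='soft_l1'); print(s.x,s.cost)
for o,r in zip(obs,res(s.x)[:-2].reshape(-1,2)): print(o[:2],r.round(1))
np.save('fit.npy',s.x[:5])
E
python3 f2.py
```

```text
[ 0.62765343 -0.18108307  0.09863789  0.86350756  0.00702185  0.        ] 3.386936740633611
('top0', 'barend') [-0.8  0.8]
('top0', 'barst') [0.5 0.3]
('top0', 'tabtop') [-0.1 -0.2]
('scene0', 'tabtop') [-0.5 -0.1]
('scene0', 'barend') [-0.6 -0. ]
('scene0', 'leafc') [-0.3 -0.2]
('top0', 'bf') [-0.4  0.6]
('top0', 'bfb') [-0.3 -1.4]
('top0', 'sf') [-0.3  0.4]
('top0', 'sfb') [-0.2 -0.3]
('scene0', 'bc1') [0.  0.8]
('scene0', 'bc2') [-0.5 -0.8]
('scene0', 'bc3') [ 0.5 -0.9]
```

Residuals are under 1 px in nearly every point. The hinge comes out at (0.628,-0.181), with the leaf at world angle 0.962 and the slot at about 0.106. Next I'll check IK along the whole planned path before moving.

```bash
cat > plan.py <<'E'
from fit import *
from scipy.spatial.transform import Rotation as Ro
p=np.load('fit.npy');H=np.array([p[0],p[1],0]);PHI0=p[2]+p[3];PHIC=p[2]+p[4]
SG=1
def tabpose(phi,lam,up=0.,dy=-.000):
    # returns TCP pose so that grasp point (2 mm behind TCP) is on the tab point; up = along tool backwards
    n=Rz(phi)@[1,0,0];a0=Rz(phi)@[0,1,0];u0=np.array([0,0,1.])
    a=a0*np.cos(lam)+u0*np.sin(lam);u=-a0*np.sin(lam)+u0*np.cos(lam)
    P=H-.014*n+.06*a0+.115*u0+.11*a+.052*u
    y=-u;z=SG*n;x=np.cross(y,z)
    return P-.002*u+up*u, Ro.from_matrix(np.c_[x,y,z]).as_quat()
E
python3 - <<'E'
import plan
from plan import *
np.set_printoptions(precision=3,suppress=True)
print(dict(load('top0'))['V'].shape, onz(dict(load('top0')),[[450,190],[205,183],[365,150]],.1))
for s in(1,-1):
    plan.SG=s
    for phi,lam,up in[(PHI0,0,.12),(PHI0,0,0),(PHI0,.2,0),(.5,.2,0),(PHIC,.2,0),(PHIC,0,0),(PHIC-.03,.2,0),(PHIC,0,.12)]:
        P,q=plan.tabpose(phi,lam,up); print(s,P,kinematics.solve_ik(P,q))
E
```

```text
(4, 4) [[ 0.606 -0.464  0.1  ]
 [ 0.642  0.194  0.1  ]
 [ 0.723 -0.242  0.1  ]]
1 [ 0.48  -0.095  0.285] [-0.199  0.103  1.873 -0.     1.166 -1.161]
1 [ 0.48  -0.095  0.165] [-0.199  0.248  1.996 -0.     0.897 -1.161]
1 [ 0.49  -0.102  0.186] [-0.254  0.331  1.836  0.075  1.163 -1.252]
1 [ 0.54  -0.049  0.186] [-0.186  0.359  1.794  0.171  1.122 -0.771]
1 [ 0.597 -0.026  0.186] [-0.15   0.402  1.727  0.22   1.074 -0.367]
1 [ 0.596 -0.014  0.165] [-0.025  0.399  1.771 -0.     0.972 -0.131]
1 [ 0.602 -0.025  0.186] [-0.149  0.406  1.721  0.223  1.07  -0.337]
1 [ 0.596 -0.014  0.285] [-0.025  0.275  1.658 -0.     1.208 -0.131]
-1 [ 0.48  -0.095  0.285] [-0.199  0.103  1.873 -0.     1.166  1.98 ]
-1 [ 0.48  -0.095  0.165] [-0.199  0.248  1.996 -0.     0.897  1.98 ]
-1 [ 0.49  -0.102  0.186] [-0.254  0.331  1.836  0.075  1.163  1.889]
-1 [ 0.54  -0.049  0.186] [-0.186  0.359  1.794  0.171  1.122  2.37 ]
-1 [ 0.597 -0.026  0.186] [-0.15   0.402  1.727  0.22   1.074  2.774]
-1 [ 0.596 -0.014  0.165] [-0.025  0.399  1.771 -0.     0.972  3.011]
-1 [ 0.602 -0.025  0.186] [-0.149  0.406  1.721  0.223  1.07   2.805]
-1 [ 0.596 -0.014  0.285] [-0.025  0.275  1.658 -0.     1.208  3.011]
```

```bash
python3 - <<'E'
from plan import *
o=get_obs();P=o['position'].copy();P[2]=.33
bot.servo_line(P,velocity=.3)
bot.reach(*tabpose(PHI0,0,.12)); hand.move_gripper(.05,20)
o=get_obs();print(o['time_s'],o['position'],o['wrist_force'],o['gripper_width'])
r=cam('wrist','w1');cam('top','top1')
V=dict(load('w1'))
im=cv2.imread('pics/w1.png')
x,y=p[:2]
for R,lo,hi in [(PHI0,(-.005,0,.014),(.005,.202,.132)),(PHI0,(-.018,.04,.106),(-.010,.265,.124)),(PHI0,(-.019,.158,.124),(-.009,.182,.185))]:
    B=[H+Rz(R)@np.array([[lo,hi][i][0],[lo,hi][j][1],[lo,hi][k][2]]) for i in(0,1) for j in(0,1) for k in(0,1)]
    u=proj(V,B).astype(int)
    for a in range(8):
        for b in(1,2,4):
            if not a&b: cv2.line(im,tuple(map(int,u[a])),tuple(map(int,u[a|b])),(0,0,255),1)
cv2.imwrite('pics/w1o.png',im)
E
```

```text
3.1333 [ 0.48015548 -0.09551804  0.28498666] [0.40291419 0.07542586 0.73252333] 0.04968906031667449
```

View pics/w1o.png

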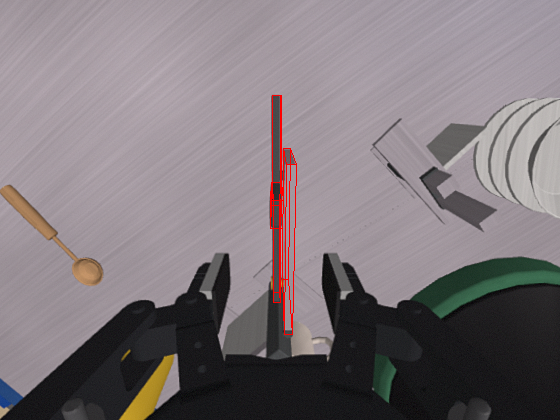

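The overlay lies right on the bar, tab (276,205) and leaf in the wrist view, and the jaws straddle the tab. Descending, gripping lightly and raising the bar.

```bash
python3 - <<'E'
from plan import *
np.set_printoptions(precision=3,suppress=True)
def st(t): o=get_obs();print(t,o['time_s'],o['position'],o['wrist_force'],o['gripper_width'])
bot.servo_line(tabpose(PHI0,0,0)[0],velocity=.12); st('down')
hand.move_gripper(.0,20); st('grip')
for l in (.07,.14,.20):
    P,q=tabpose(PHI0,l); bot.servo_line(P,q,velocity=.04); st(l)
cam('scene','s2');cam('wrist','w2')
a=cv2.imread('pics/s2.png')[120:290,170:330];b=cv2.imread('pics/w2.png')
cv2.imwrite('pics/c2.png',np.hstack([cv2.resize(a,(395,420),interpolation=cv2.INTER_CUBIC),b[:,100:500]]))
E
```

```text
down 4.3833 [ 0.481 -0.095  0.166] [-0.098  0.828 -0.384] 0.05002515723474595
grip 4.8167 [ 0.48  -0.095  0.165] [-1.56   0.404  5.236] 0.009900366743262083
0.07 5.175 [ 0.483 -0.097  0.172] [-0.687  2.209  3.839] 0.009381947360605804
0.14 5.5333 [ 0.486 -0.1    0.179] [-2.195  1.6    2.955] 0.00965695403623839
0.2 5.8667 [ 0.49  -0.102  0.185] [-1.583  1.817  2.829] 0.00974446180940592
```

View pics/c2.png

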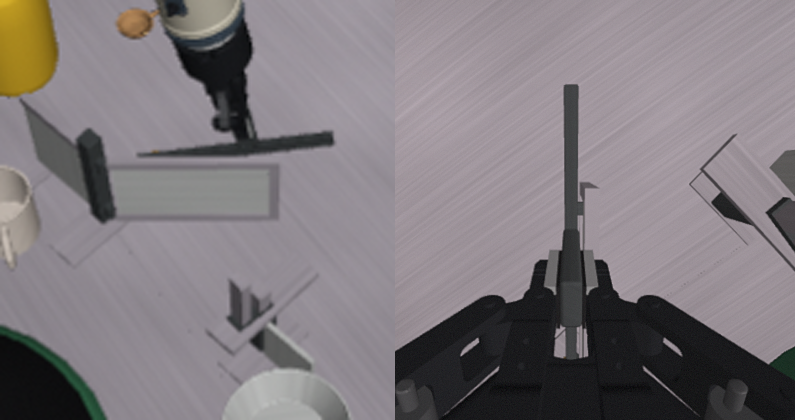

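The bar is raised clear and the jaws hold the tab. Now I'll swing the gate in, stopping 0.1 rad short of the slot.

```bash
python3 - <<'E'
from plan import *
np.set_printoptions(precision=3,suppress=True)
def st(t):
    o=get_obs();f=o['wrist_force'];n=Rz(t)@[1,0,0];print(round(t,3),o['time_s'],o['position'],f,'fn',round(float(f@n),2),o['gripper_width'])
N=7
for phi in np.linspace(PHI0,PHIC+.1,N+1)[1:]:
    P,q=tabpose(phi,.2); bot.servo_line(P,q,velocity=.06 if phi>PHIC+.2 else .03); st(phi)
cam('scene','s3');cam('wrist','w3');cam('top','top3')
a=cv2.imread('pics/s3.png')[150:320,170:330];b=cv2.imread('pics/w3.png')
cv2.imwrite('pics/c3.png',np.hstack([cv2.resize(a,(395,420),interpolation=cv2.INTER_CUBIC),b[:,100:500]]))
E
```

```text
0.854 6.4 [ 0.499 -0.088  0.186] [-1.827  1.363  0.99 ] fn -0.17 0.009990484179630065
0.746 6.8333 [ 0.51  -0.075  0.186] [-0.692  1.683  0.504] fn 0.63 0.009813931569790818
0.638 7.2667 [ 0.522 -0.063  0.186] [-2.691  2.459  1.131] fn -0.7 0.009569600612520204
0.53 7.7 [ 0.535 -0.052  0.186] [-3.254  3.344  1.695] fn -1.12 0.009914930621253905
0.422 8.1333 [ 0.55  -0.043  0.186] [-2.645  3.324  2.096] fn -1.05 0.009438779452792687
0.314 8.5667 [ 0.565 -0.035  0.186] [-3.429  3.329  1.652] fn -2.23 0.009602158637127703
0.206 9.2833 [ 0.581 -0.029  0.186] [-4.176  3.785  1.229] fn -3.31 0.00992569534193986
```

View pics/c3.png

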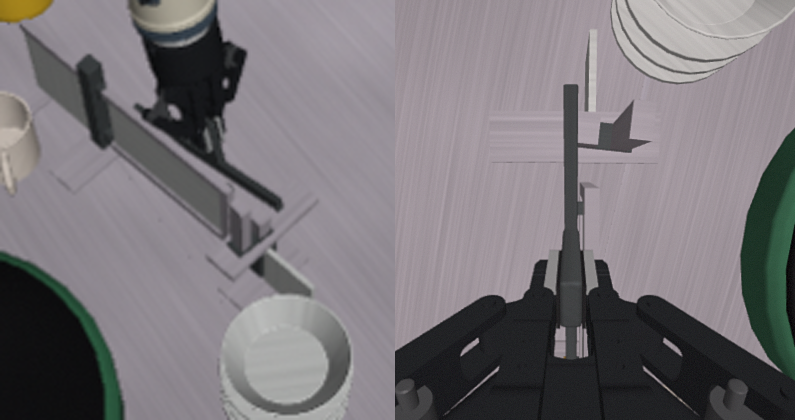

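The raised bar is just robot-side of the striker and above it. Now I'll feel gently for the backstop.

```bash
cat > feel.py <<'E'
from plan import *
np.set_printoptions(precision=3,suppress=True)
def fn(phi):
    v=[]
    for _ in range(4):
        bot.dwell(.02); v.append(get_obs()['wrist_force']@(Rz(phi)@[1,0,0]))
    return float(np.mean(v))
E
python3 - <<'E'
from feel import *
base=[]; hist=[]
phis=list(np.arange(PHIC+.08,PHIC+.029,-.01))+list(np.arange(PHIC+.026,PHIC-.06,-.004))
hit=None
for phi in phis:
    P,q=tabpose(phi,.2); bot.servo_line(P,q,velocity=.0105)
    f=fn(phi); hist.append(f); print(round(phi,4),round(f,2),round(get_obs()['time_s'],2))
    if len(hist)>4:
        b=np.median(hist[:-2][-6:])
        if f<b-2.0: hit=phi;break
        if get_obs()['time_s']>24: break
print('hit',hit,'PHIC',PHIC,get_obs()['position'],P)
np.save('hit.npy',[phi,b])
E
```

```text
0.1857 -2.3 9.95
0.1757 -2.49 10.32
0.1657 -2.61 10.68
0.1557 -2.25 11.05
0.1457 -2.48 11.42
0.1357 -2.33 11.78
0.1317 -2.77 12.1
0.1277 -3.02 12.42
0.1237 -2.62 12.73
0.1197 -3.11 13.05
0.1157 -3.35 13.37
0.1117 -3.15 13.68
0.1077 -2.75 14.0
0.1037 -2.87 14.32
0.0997 -2.43 14.63
0.0957 -3.03 14.95
0.0917 -3.48 15.27
0.0877 -6.03 15.58
hit 0.08765973573577115 PHIC 0.10565973573577118 [ 0.599 -0.025  0.186] [ 0.6   -0.025  0.186]
```

I felt contact at phi of about 0.090, with a force rise of about 3 N at the tab. That agrees with the visual estimate to within 2 mm. I'll back off to the slot centre (about 0.099) and lower in monitored steps.

```bash
python3 - <<'E'
from feel import *
phi=.0985
P,q=tabpose(phi,.2); bot.servo_line(P,q,velocity=.0105); print('back',fn(phi))
def rd():
    v=[]
    for _ in range(4): bot.dwell(.02); v.append(get_obs()['wrist_force'])
    f=np.mean(v,0); R=Rz(phi); return np.array([f@(R@[1,0,0]),f@(R@[0,1,0]),f[2]])
f0=rd();print(f0)
for l in (.17,.145,.12,.10,.08,.06,.04,.02,.005):
    P,q=tabpose(phi,l); bot.servo_line(P,q,velocity=.02); f=rd(); print(l,f,get_obs()['time_s'],get_obs()['position'][2]-P[2])
    if abs(f[0]-f0[0])>4 or f[2]-f0[2]>6: print('STOP');break
cam('scene','s4');cam('wrist','w4');cam('top','top4')
a=cv2.imread('pics/s4.png')[150:320,170:330];b=cv2.imread('pics/w4.png')
cv2.imwrite('pics/c4.png',np.hstack([cv2.resize(a,(395,420),interpolation=cv2.INTER_CUBIC),b[:,100:500]]))
E
```

```text
back -3.3575193620671278
[-3.557  4.515  1.054]
0.17 [-3.614  4.426  1.372] 16.4333 -3.468283212140766e-05
0.145 [-3.432  4.568  1.026] 16.8 1.3503982790541436e-05
0.12 [-3.38   4.467  1.216] 17.1667 2.19665525607593e-05
0.1 [-3.172  4.447  1.147] 17.5 3.37414892895016e-05
0.08 [-3.435  4.943  1.116] 17.8333 3.467750563634908e-05
0.06 [-3.702  4.805  1.069] 18.1667 3.474121872479308e-05
0.04 [-3.535  4.43   1.382] 18.5 2.3251944717556094e-05
0.02 [-3.649  5.059  0.728] 18.8333 -1.4384685415563814e-05
0.005 [-2.951  5.064  0.641] 19.15 3.848723303540025e-05
```

View pics/c4.png

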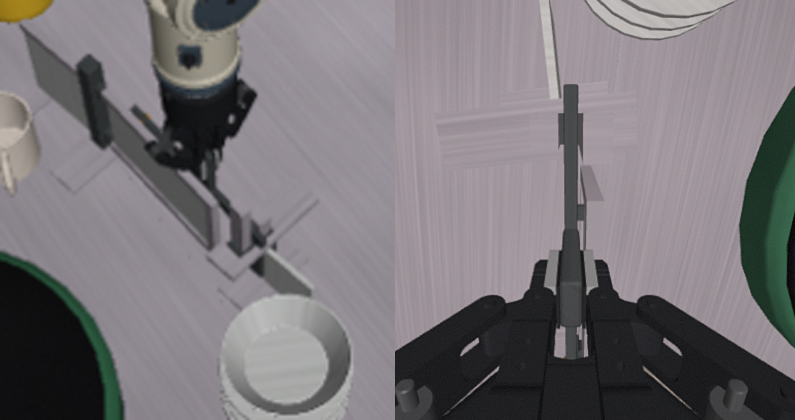

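The bar sits between the striker and the backstop with the forces unchanged. I'll ease it back toward the striker so the spring has no run-up, then release and retreat.

```bash
python3 - <<'E'
from feel import *
for phi in (.1015,.1045):
    P,q=tabpose(phi,0); bot.servo_line(P,q,velocity=.0105); print(phi,fn(phi))
hand.move_gripper(.05); bot.dwell(.2); o=get_obs();print(o['wrist_force'],o['gripper_width'],o['time_s'])
P,q=tabpose(phi,0,.12); bot.servo_line(P,velocity=.1)
bot.servo_line(P+[-.12,-.06,.08],velocity=.2);bot.dwell(.3)
o=get_obs();print(o['wrist_force'],o['time_s'])
cam('scene','s5');cam('wrist','w5');cam('top','top5')
a=cv2.imread('pics/s5.png')[150:320,170:330];b=cv2.imread('pics/top5.png')[150:290,220:360]
cv2.imwrite('pics/c5.png',np.hstack([cv2.resize(a,(395,420),interpolation=cv2.INTER_CUBIC),cv2.resize(b,(400,420),interpolation=cv2.INTER_CUBIC)]))
E
```

```text
0.1015 -3.4383125437695985
0.1045 -3.674842931757908
[-0.678  0.132  0.598] 0.05014694820954486 20.6
[0.669 0.181 0.108] 23.1833
```

View pics/c5.png

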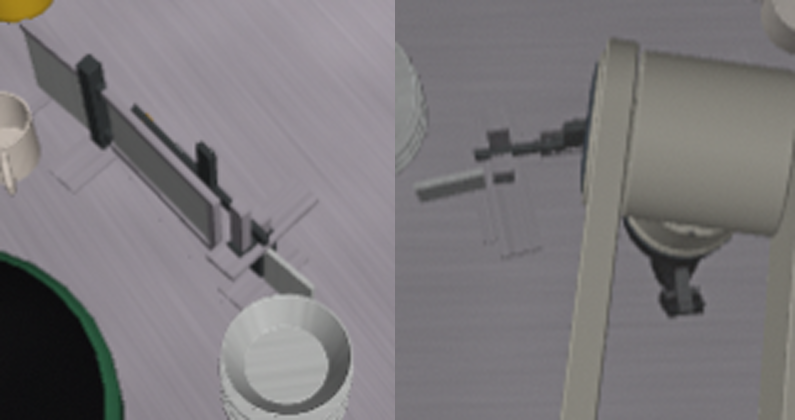

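View pics/w5.png

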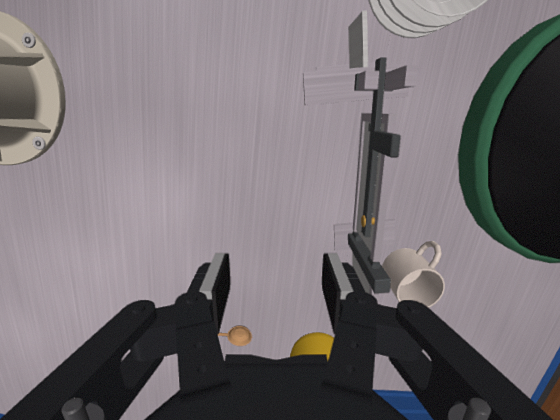

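The gate has stayed shut with the arm clear. The bar lies level in the slot: its end passes between striker and backstop at about (380,75) in the wrist view. The bystanders look untouched, so I'm handing in.

```bash
python3 -c "
from h import *
hand_in();print(get_obs()['time_s'])"
```

```text
the job is handed in; nothing more can be done
the job is handed in; nothing more can be done
```

The gate is shut and the latch alone holds it. I handed the job in at about 23 s of the 45 s limit.

- **What I did:** I found the hinge, bar and catch from the pictures and gripped the thumb tab at 20 N. I raised the bar to 0.20 rad, swung the gate in, and closed the last stretch at about 15 mm/s. I felt the backstop as a rise of about 3 N at the tab, roughly 2 N at the catch. I then backed off about 2 mm, lowered the bar into the slot, eased it towards the striker, let go and backed the arm away.
- **Final checks:** After release the wrist force was under 1 N. The scene and wrist pictures show the bar level between striker and backstop with the gate held. The bowls, jug, spoon and nearer mug look where they were. The second mug was not in the close-up views, but the arm never went near it.
- **Disagreements:** The felt backstop was about 1.7 mm deeper than the pictures suggested, and I used the felt position. The wrist force also showed a small, unexplained side load of about 4 to 5 N along the bar while I held the tab. It went away on release.

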